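Close the board clamp with its extension bar

ROBOT

A 6-joint arm with a two-finger parallel gripper is mounted at the origin on the work surface. World frame = base frame: x ahead of the robot, y to its left, z up, the work surface at z = 0. Lengths are in m, angles in rad, forces in N, time in s.
With the tool pointing down it reaches from about 0.325 to 0.9 m from the base axis. Payload 6.1 kg.
Tool frame: the origin (TCP) lies midway between the tips of the shut fingers; the grasp point (between the pads) lies 19 mm behind it; z points along the fingers, y is the line along which they close (so a half turn about z gives the same grasp; the last joint's range is limited). The gripper opens to 85 mm and grips with 20 to 120 N. Pads are 22 mm wide; open, the fingers measure 114 mm over their backs; the gripper's body (76 mm by 85 mm) begins 54 mm behind the grasp point. The pads swing forward as they close: fully open they stand 13 mm farther back than shut.
Start: joints at [-1.297, 0.22, 1.526, -0, 1.395, -0.126], TCP at [0.243, -0.576, 0.231] pointing down, gripper open.
Joint ranges: [-2.98, 2.98], [-0.91, 2.08], [0.09, 2.57], [-1.24, 4.39], [0.2, 2.65], [-2.68, 2.68]. Speed limits (rad/s): [2.57, 2.57, 3.01, 3.14, 3.14, 3.14].

INTERFACE

Orientations are given as a rotation vector (axis times angle).
In Python, from bench import readout, read_camera, get_calibration, ticket gives the robot as it stands.
- The arm moves only by the tool drive_tool, never from a script. Its argument "commands" is one flat list of numbers, 7 for each row, row after row: the turn, a rotation vector about the tool's x, y, z in degrees, then the shift along the tool's x, y, z in m, then the opening in per cent of the stroke, from 0 (shut) to 100 (fully open). In form: [rx, ry, rz, tx, ty, tz, claw, rx, ry, rz, tx, ty, tz, claw, ...]. A call has 1 to 5 rows; each row shifts and turns the commanded pose from where the row before left it, along the tool's axes as they then stand; what a row does not reach is not made up. A row lasts 1/10 s, in which the tool goes at most 50 mm and 8.59 degrees, less where a joint would pass 70% of its speed; a pose out of reach is approached as far as the arm can. A call is refused whole if a number of a shift passes 0.05 or a number of a turn 8.59, either way. A call with a gripper value outside its range is refused whole. The fingers move at their own pace and stop on an object; "newtons" is the grip in N (left out, the last holds). Time passes only in rows, so rows that do not move let the fingers close. It gives the time, the measured TCP pose, the force, the opening and the grip force at its end, in the units of the state.
- readout.read_state(): the state, without advancing time (a new reading comes with each control period).
- read_camera(name): name is "scene" or "top" or "wrist"; returns the picture (480x640x3 uint8, red, green, blue); there is no depth.
- get_calibration(name): a dict with "fovy" (degrees; the focal length in pixels is half the picture's height over the tangent of half this angle, whatever the lens; pixels are square), "cx", "cy" (the principal point, pixels), "dist_coeffs" ([k1, k2, p1, p2, k3] as OpenCV has them; the pictures are not rectified), "R" (3x3) and "t" (3): a world point X has camera coordinates R X + t. Camera axes: x right, y down, z forward; pixel columns grow to the right and rows downward; lengths in m; the calibration is good to about 2 mm. A picture is of the moment at which its call begins: read the wrist's pose just before it. get_calibration takes no time and is no camera call; for the wrist camera it gives the pose at the moment of the call.
- ticket.close_job(): hands the job in; it is judged then, once.
The state is a dict: "t": time; "qpos": joint angles; "qd": joint speeds; "joint_efforts": joint torques, N m; "tool_pos": TCP position; "tcp_rot": TCP orientation; "contact_force": force on the tool from outside, world axes, zero at the start; "torque": the same for the moment, N m; "gripper_width": opening from 0.0 (shut) to 1.0 (fully open); "grip_force": force on a finger pad.
Only numpy, scipy, OpenCV 4.12 (cv2) and the standard library are available. Lean on these libraries where they do the work, as an engineer would, in place of code of your own. Each camera call takes 0.05 s, during which the arm holds its last target. There are 200 camera calls.

TASK

Close the over-center clamp on the aluminium fixture so that its orange jaw holds the dark board carrier firmly against the fence: pick up the steel extension bar, slip its open end over the red-collared lever stub until it is fully home against the collar, and swing the lever clockwise (seen from above) past its dead point so that it stays over by itself. Do not strain the stub or ram the lever against its stop, and turn the lever only with the bar, never with the gripper itself. Then draw the bar off, lay it flat back on the black rubber mat, and leave the carrier lying in the fixture and the reel, bottle and pot where they stand.

Things in the scene. Friction and masses are not known exactly. Their poses are not given: they have to be found in the camera images.
- fixture: Fixed clamp fixture: aluminium plate 170 x 270 x 12 mm, crank and brass toggle link under the lever, all lower than the lever, dark fence at the far end. Origin: on the lever's vertical pivot axis, at bench height. y points from the lever along the jaw's travel to the fence (its inner face at y = 188 mm); the plate spans x -85 to 85, y -55 to 220 mm.
- lever: Red hub, 40 mm across, turning about a vertical axis, with a round steel stub sticking out level. Origin: on the pivot axis at the stub's height, 75 mm above the bench. x runs outward along the stub. The red collar (32 mm across) has its outer face at x = 25 mm; the bare stub, 14 mm thick, runs on to a round nose at x = 70 mm. Closing turns it clockwise seen from above.
- collar (a point): Centre of the collar's outer face, where the bar is fully home. The lever is set on its splines by hand and starts anywhere in the free first part of its travel: from where it stands the dead point is 0.8 to 1.3 rad away, different each time, and the hard stop 0.08 rad (4.6 degrees) beyond it. Neither can be seen; both must be felt.
- stub_tip (a point): Nose of the stub, on its axis, 75 mm above the bench. Resistance: light at first, most (about 0.8 N m, 8 N at 105 mm from the pivot) some 0.45 rad before the dead point, nil at the dead point, then a pull towards the stop. Let go before the dead point the lever springs back. More than 45 N between bar and lever spoils the stub.
- jaw: Orange jaw, 80 x 12 x 26 mm, that the lever drives towards the fence, sprung: it presses the carrier with about 55 N when the clamp is closed, and stands up to 15 mm clear of it when open. Origin: its centre; y points to the fence.
- carrier: Loose dark steel carrier 100 x 90 x 12 mm, 0.3 kg, with a green circuit board with blue capacitors on top, lying on the base plate between jaw and fence. Origin: centre of its underside. It is already in place; the jaw pushes it against the fence.
- bar_center (a point): Centre of the extension bar, a loose square steel tube 160 mm long, 24 x 24 mm outside, 16 x 16 mm bore, 0.25 kg, lying flat on the rubber mat. Its x axis runs along the tube towards the open end; z is up. The other end is closed with a blue cap. The bore is 150 mm deep.
- bar_mouth (a point): Centre of the open end of the extension bar, 80 mm from its centre.
- mat: Fixed black rubber mat 220 x 260 x 3 mm on which the bar lies. Origin: centre of its underside; 220 mm along its x.
- reel: Bystander: blue reel, 52 mm across, 30 mm high, standing loose. Origin: centre of its underside.
- flux: Bystander: white bottle with red cap, 36 mm across, 85 mm high. Origin: centre of its underside.
- pot: Bystander: small white pot, 54 mm across, 45 mm high. Origin: centre of its underside.
- bar: The extension bar again; origin at the centre of its underside, same axes as bar_center.
Mind the look-alikes: they are no part of the job. Of the things that look like the carrier, the middle-sized one is meant.

How it is judged:
On the way, in this order (a step that is already met when the one before it is completed fails the run):
1. the bar is fully home on the stub, its open end against the collar (within 4 mm) (x of bar_mouth in the frame of lever below 0.029 m and y of bar_mouth in the frame of lever between -0.006 and 0.006 m and z of bar_mouth in the frame of lever between -0.006 and 0.006 m and angle between the x axis of bar and the x axis of lever, either way round below 0.15 rad), for 0.2 s.
2. with the bar on the stub, the lever is swung over and the jaw presses the carrier (x of bar_mouth in the frame of lever below 0.05 m and y of bar_mouth in the frame of lever between -0.006 and 0.006 m and z of bar_mouth in the frame of lever between -0.006 and 0.006 m and contact force between jaw and carrier above 45 N), for 0.2 s.
At the end, for the whole second after the job is handed in: The clamp stays closed on its own, its jaw pressing the carrier with more than 45 N the carrier lies flat (within 0.08 rad) between jaw and fence within 25 mm of the fixture's centre line; the bar lies flat (within 0.15 rad) and at rest on the mat, its centre within the mat's outline (contact force between jaw and carrier above 45 N and linear speed of jaw below 0.01 m/s and height (world z) of bar_center below 0.022 m and angle between bar's own z axis and vertical below 0.15 rad and x of bar_center in the frame of mat between -0.11 and 0.11 m and y of bar_center in the frame of mat between -0.13 and 0.13 m and linear speed of bar below 0.02 m/s and x of carrier in the frame of fixture between -0.025 and 0.025 m and y of carrier in the frame of fixture between 0.13 and 0.15 m and angle between carrier's own z axis and vertical below 0.08 rad); the robot touches nothing.
It fails at once if more than 45 N between bar and lever (contact force between bar and lever above 45 N).
It fails at once if the gripper touches the lever itself (contact force between any of the fingers, the arm and lever above 1 N).
It fails at once if the reel, bottle or pot is moved by more than 20 mm (distance of any of reel, flux, pot from where it was at the start of the episode above 0.02 m).
It also fails if it takes over 69 s, if anything falls off the work surface, if the arm or the gripper's body presses on something with over 40 N, if the wrist force passes 120 N, or if a joint passes its speed limit or range.

## Working session

There is one attempt and no reset: what is moved stays moved. The work goes in short steps, Python scripts to look and compute and a tool call to move; the robot and the scene stay as the last step left them, time stands still between calls to the robot, and variables do not carry over. Pictures are saved under pics/ and viewed, at most 10 in all, crops included, and the job is handed in when it is done.

Besides the shell and the picture viewer there is one more tool, called as name(argument=value, ...), one argument or row to a line, values as JSON. drive_tool: Moves the arm, as the interface text tells. Its arguments: {"type":"object","properties":{"commands":{"type":"array"},"newtons":{"type":"number"}},"required":["commands"]}

```bash
mkdir -p pics; ls; python3 - <<'E'
from bench import readout, read_camera, get_calibration
import cv2
print(readout.read_state())
for n in("top","scene"):
    cv2.imwrite(f"pics/{n}0.png",cv2.cvtColor(read_camera(n),cv2.COLOR_RGB2BGR)); print(get_calibration(n))
E
```

```text
pics
{'t': 0.0, 'qpos': array([-1.29709304e+00,  2.21221640e-01,  1.52765312e+00,  3.06241122e-06,
        1.39469471e+00, -1.26082632e-01]), 'qd': array([-0.00088358, -0.00031651, -0.00052392,  0.0010753 ,  0.00017612,
       -0.00228029]), 'joint_efforts': array([-4.10447262e-05, -4.96896672e+01, -3.89397061e+01, -3.43189358e-04,
        1.10714638e-02, -2.16521244e-05]), 'tool_pos': array([ 0.24310105, -0.57510807,  0.23017979]), 'tcp_rot': array([-3.07710452e+00, -6.23416201e-01,  2.24122973e-04]), 'contact_force': array([0.40518867, 1.44509167, 0.70749862]), 'torque': array([ 0.01769481, -0.01859525,  0.02365867]), 'grip_force': 0.0, 'gripper_width': 0.9933022093918943}
{'fovy': 42.4491054318162, 'cx': 324.2242559207818, 'cy': 236.76298187242918, 'dist_coeffs': array([-0.01932413,  0.        ,  0.        ,  0.        ,  0.        ]), 'R': array([[-0.0024757 , -0.99998738, -0.00437134],
       [-0.9947945 ,  0.00290812, -0.10185988],
       [ 0.10187131,  0.00409641, -0.99478915]]), 't': array([0.02930594, 0.55411447, 1.30661879])}
{'fovy': 44.86179861147276, 'cx': 316.59476301405874, 'cy': 249.8986453544081, 'dist_coeffs': array([-0.08664678,  0.        ,  0.        ,  0.        ,  0.        ]), 'R': array([[ 0.57066343,  0.82117281,  0.00429717],
       [ 0.50542219, -0.34710268, -0.78997984],
       [-0.6472184 ,  0.45298448, -0.61311777]]), 't': array([-0.34900125, -0.18538955,  1.54852185])}
```

View pics/top0.png

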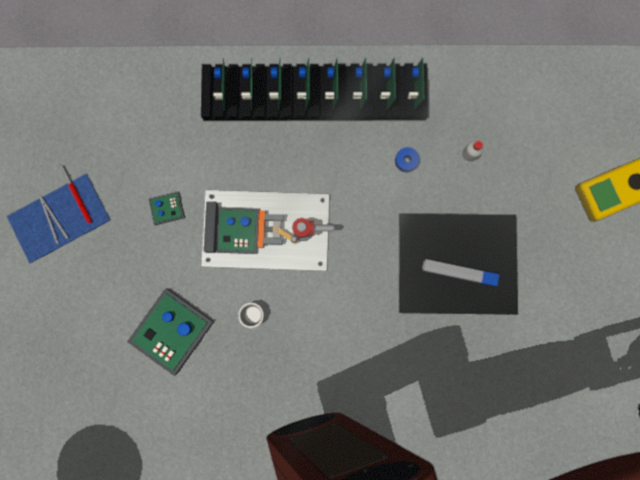

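View pics/scene0.png

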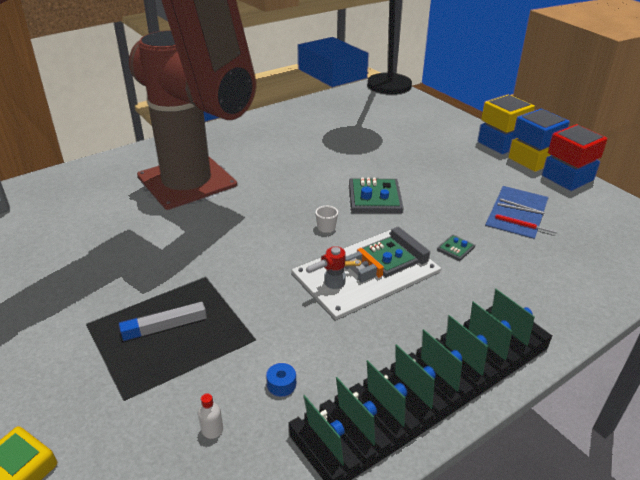

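The top view shows the lever hub at (304,228) with its stub pointing right to about (342,227). The fence is at (210,228). The bar runs from its mouth at (424,266) to the blue cap at (498,280), on the mat centred at (459,264). The pot is at (251,315), the reel at (407,159) and the bottle at (475,150).

```bash
cat > h.py <<'E'
import numpy as np, cv2
from scipy.spatial.transform import Rotation as Rn
from bench import readout, read_camera, get_calibration
def K(c):
    f=240/np.tan(np.radians(c["fovy"]/2)); return np.array([[f,0,c["cx"]],[0,f,c["cy"]],[0,0,1]])
def plane(c,uv,z):
    uv=np.array(uv,float).reshape(-1,1,2)
    n=cv2.undistortPoints(uv,K(c),c["dist_coeffs"]).reshape(-1,2)
    d=np.c_[n,np.ones(len(n))]@c["R"]; o=-c["R"].T@c["t"]
    return o+d*((z-o[2])/d[:,2])[:,None]
def proj(c,X):
    return cv2.projectPoints(np.array(X,float).reshape(-1,3),cv2.Rodrigues(c["R"])[0],c["t"],K(c),c["dist_coeffs"])[0].reshape(-1,2)
def snap(n,name):
    c=get_calibration(n); im=cv2.cvtColor(read_camera(n),cv2.COLOR_RGB2BGR); cv2.imwrite(f"pics/{name}.png",im); return c,im
def blob(mask,box):
    m=np.zeros(mask.shape,np.uint8); x0,y0,x1,y1=box; m[y0:y1,x0:x1]=mask[y0:y1,x0:x1]
    n,l,s,ce=cv2.connectedComponentsWithStats(m); i=1+np.argmax(s[1:,4]); return (l==i).astype(np.uint8),ce[i],s[i]
E
python3 - <<'E'
from h import *
im=cv2.imread("pics/top0.png").astype(int); c=get_calibration("top"); b,g,r=im[...,0],im[...,1],im[...,2]
np.set_printoptions(precision=4,suppress=True)
mat,ce,s=blob((im.max(2)<45),(390,205,530,325)); print("mat box",s); 
print("mat",plane(c,[[400,214],[517,214],[518,313],[400,313]],.003))
bar,ce,s=blob((im.max(2)>75),(405,220,512,308)); print(s,ce)
rc=cv2.minAreaRect(np.argwhere(bar)[:,::-1].astype(np.float32)); bp=cv2.boxPoints(rc); print(rc); print("bar corners",plane(c,bp,.027))
P=plane(c,bp,.027); print("bar c",P.mean(0),[np.linalg.norm(P[i]-P[i-1]) for i in range(4)])
red,ce,s=blob((r>110)&(g<70)&(b<70),(280,205,325,250)); print("hub px",ce,s,plane(c,ce,.095))
print("hub at z .075",plane(c,ce,.075)); print("tip",plane(c,[342,227],.075))
print("plate",plane(c,[[206,191],[329,194],[326.5,270],[202,266]],.012))
E
python3 - <<'E'
import cv2
im=cv2.imread('pics/top0.png')[185:275,195:350]
cv2.imwrite('pics/crop1.png',cv2.resize(im,None,fx=5,fy=5,interpolation=cv2.INTER_CUBIC))
E
```

```text
mat box [ 417  232  100   82 4282]
mat [[ 0.6069 -0.1396  0.003 ]
 [ 0.6061 -0.3984  0.003 ]
 [ 0.3888 -0.3933  0.003 ]
 [ 0.3897 -0.1364  0.003 ]]
[422 259  78  28 979] [460.7303 272.1134]
((460.177490234375, 272.1398010253906), (77.66533660888672, 13.198131561279297), 11.659292221069336)
bar corners [[ 0.4803 -0.1797  0.027 ]
 [ 0.5081 -0.1859  0.027 ]
 [ 0.4738 -0.349   0.027 ]
 [ 0.4461 -0.3424  0.027 ]]
bar c [ 0.477  -0.2642  0.027 ] [np.float64(0.16625695276878455), np.float64(0.028516030255708688), np.float64(0.16660546953312566), np.float64(0.02846539336350402)]
hub px [304.3791 228.6923] [294 219  20  18 182] [[0.5642 0.0683 0.095 ]]
hub at z .075 [[0.5665 0.069  0.075 ]]
tip [[ 0.5698 -0.0095  0.075 ]]
plate [[0.6582 0.2886 0.012 ]
 [0.6505 0.0171 0.012 ]
 [0.4832 0.0231 0.012 ]
 [0.4926 0.2945 0.012 ]]
```

View pics/crop1.png

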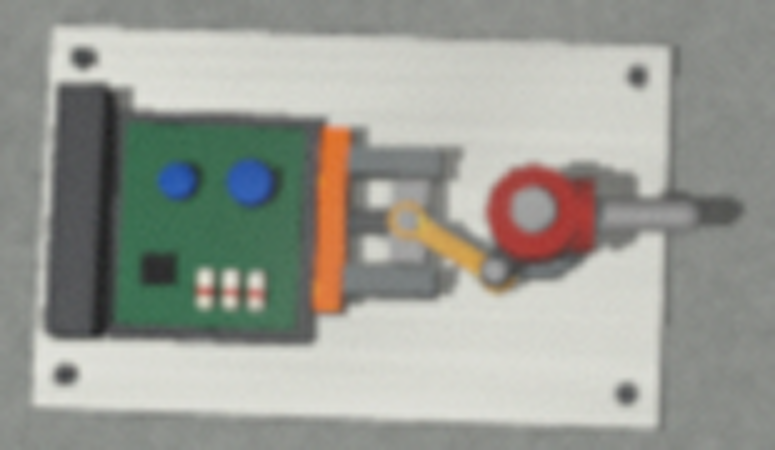

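drive_tool(
  commands=[0,0,0,0.034,-0.0195,0,100,0,0,0,0.034,-0.0195,0,100,0,0,0,0.034,-0.0195,0,100,0,0,0,0.034,-0.0195,0,100,0,0,0,0.034,-0.0195,0,100],
  newtons=60,
)

```text
t: 0.6
tool_pos: [0.3624, -0.4182, 0.2308]
tcp_rot: [-3.078, -0.623, 0.0]
contact_force: [-0.1, 0.2, 0.1]
gripper_width: 1.001
grip_force: 0.0
```

drive_tool(
  commands=[0,0,0,0.034,-0.0195,0,100,0,0,0,0.034,-0.0195,0,100,0,0,0,0.034,-0.0195,0,100,0,0,0,0.034,-0.0195,0,100,0,0,0,0.034,-0.0195,0,100],
)

```text
t: 1.1
tool_pos: [0.4811, -0.2622, 0.2309]
tcp_rot: [-3.079, -0.624, 0.001]
contact_force: [-0.1, -0.6, -0.3]
gripper_width: 0.996
grip_force: 0.0
```

drive_tool(
  commands=[0,0,-8,0,0,0.01,100,0,0,-8,0,0,0.01,100,0,0,-8,0,0,0.01,100,0,0,-8,0,0,0.01,100,0,0,-8,0,0,0.01,100],
)

```text
t: 1.6
tool_pos: [0.4803, -0.2634, 0.1804]
tcp_rot: [-2.674, -1.647, 0.001]
contact_force: [-0.4, -0.2, -0.3]
gripper_width: 1.001
grip_force: 0.0
```

drive_tool(
  commands=[0,0,-8,0,0,0,100,0,0,-7,0,0,0,100,0,0,0,0,0,0,100,0,0,0,0,0,0,100],
)

```text
t: 2.0
tool_pos: [0.4804, -0.2636, 0.181]
tcp_rot: [-2.446, -1.971, 0.0]
contact_force: [-0.9, 0.2, -0.1]
gripper_width: 1.001
grip_force: 0.0
```

```bash
python3 - <<'E'
from h import *
np.set_printoptions(precision=4,suppress=True)
s=readout.read_state(); print(s["t"],s["tool_pos"],Rn.from_rotvec(s["tcp_rot"]).as_matrix(),s["contact_force"],s["qpos"])
c,im=snap("wrist","w1")
for q,z in [((.477,-.264),.027),((.494,-.183),.027),((.46,-.346),.027)]: print(proj(c,[*q,z]))
E
```

```text
2.0 [ 0.4804 -0.2636  0.181 ] [[ 0.2127  0.9771 -0.0004]
 [ 0.9771 -0.2127  0.0003]
 [ 0.0002 -0.0004 -1.    ]] [-0.8897  0.2427 -0.0682] [-0.6458  0.079   1.7811  0.      1.282  -0.4315]
[[312.9381 224.6645]]
[[311.847  115.3634]]
[[314.1639 320.8677]]
```

View pics/w1.png

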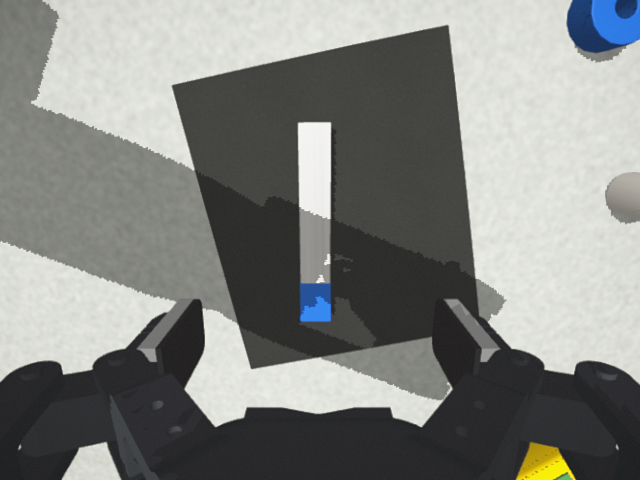

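The wrist view shows the bar upright in the picture: its mouth edge is at about (314.5,122), the cap end at (315.5,322), and its sides at x=298 and 331. It sits squarely between the fingers.

```bash
python3 - <<'E'
from h import *
np.set_printoptions(precision=4,suppress=True)
c=get_calibration("wrist"); s=readout.read_state(); R=Rn.from_rotvec(s["tcp_rot"]).as_matrix()
P=plane(c,[[314.5,122],[315.5,322],[298,123],[331,122],[300,321],[331,321]],.027); print(P,np.linalg.norm(P[0]-P[1]),np.linalg.norm(P[2]-P[3]))
m=(P[0]+P[1])/2; d=P[0]-P[1]; print(m, np.degrees(np.arctan2(d[1],d[0])), "tool yaw",np.degrees(np.arctan2(R[1,0],R[0,0])), "tool shift",R.T@(m-s["tool_pos"]))
ct=get_calibration("top")
T=plane(ct,[[334.4,228],[195+596/5,185+213/5]],.075);print("stub tip top, collar",T, plane(ct,[301.6,227.2],.1)) 
E
```

```text
[[ 0.495  -0.1881  0.027 ]
 [ 0.461  -0.3474  0.027 ]
 [ 0.4828 -0.1862  0.027 ]
 [ 0.5069 -0.1907  0.027 ]
 [ 0.4483 -0.3437  0.027 ]
 [ 0.4741 -0.3493  0.027 ]] 0.16290709276224943 0.024522925571490634
[ 0.478  -0.2677  0.027 ] 77.95935919631616 tool yaw 77.73580764152479 tool shift [-0.0045 -0.0015  0.1541]
stub tip top, collar [[0.5677 0.0063 0.075 ]
 [0.5687 0.0485 0.075 ]] [[0.5667 0.0738 0.1   ]]
```

drive_tool(
  commands=[0,0,0,-0.0045,-0.0015,0.04,100,0,0,0,0,0,0.04,100,0,0,0,0,0,0.04,100,0,0,0,0,0,0.035,100,0,0,0,0,0,0.01,100],
)

```text
t: 2.55
tool_pos: [0.4753, -0.2657, 0.0122]
tcp_rot: [-2.44, -1.968, 0.003]
contact_force: [-0.6, 0.1, -0.7]
gripper_width: 0.996
grip_force: 0.0
```

drive_tool(
  commands=[0,0,0,0,0,0.009,60,0,0,0,0,0,0,0,0,0,0,0,0,0,0,0,0,0,0,0,0,0,0,0,0,0,0,0,0],
  newtons=80,
)

```text
t: 3.05
tool_pos: [0.4794, -0.2688, 0.0094]
tcp_rot: [2.441, 1.973, 0.001]
contact_force: [-1.6, 1.0, 7.1]
gripper_width: 0.258
grip_force: 81.1
```

drive_tool(
  commands=[0,0,0,0,0,0,0,0,0,0,0,0,0,0,0,0,0,0,0,0,0],
)

```text
t: 3.35
tool_pos: [0.4794, -0.2688, 0.0094]
tcp_rot: [2.441, 1.973, 0.001]
contact_force: [-1.4, 0.1, 6.8]
gripper_width: 0.258
grip_force: 81.2
```

drive_tool(
  commands=[0,0,0,0,0,-0.03,0,0,0,0,0,0,-0.045,0,0,0,0,0,0,-0.045,0,0,0,0,0.03,0.01,0,0,0,0,0,0.03,0.01,0,0],
)

```text
t: 3.85
tool_pos: [0.5117, -0.2142, 0.1302]
tcp_rot: [2.442, 1.969, 0.003]
contact_force: [0.7, 0.1, -4.8]
gripper_width: 0.258
grip_force: 80.0
```

drive_tool(
  commands=[0,0,0,0.03,0.01,0,0,0,0,0,0.03,0.01,0,0,0,0,0,0.037,0.0115,0,0,0,0,-6,0.01,0,0,0,0,0,-5,0,0,0,0],
)

```text
t: 4.35
tool_pos: [0.5638, -0.113, 0.1272]
tcp_rot: [-2.235, -2.207, -0.001]
contact_force: [-0.6, 0.1, -2.6]
gripper_width: 0.26
grip_force: 79.9
```

drive_tool(
  commands=[0,0,0,0,0,0,0,0,0,0,0,0,0,0],
)

```text
t: 4.55
tool_pos: [0.5633, -0.1153, 0.1273]
tcp_rot: [-2.245, -2.197, 0.0]
contact_force: [0.7, -0.6, -3.6]
gripper_width: 0.259
grip_force: 79.8
```

```bash
python3 - <<'E'
from h import *
np.set_printoptions(precision=4,suppress=True)
s=readout.read_state(); R=Rn.from_rotvec(s["tcp_rot"]).as_matrix(); print(s["t"],s["tool_pos"],R,s["contact_force"],s["torque"],s["qpos"])
c,im=snap("wrist","w2"); np.savez("w2.npz",**c); cv2.imwrite("pics/w2c.png",cv2.resize(im[0:300,160:480],None,fx=2,fy=2,interpolation=cv2.INTER_CUBIC))
E
```

```text
4.55 [ 0.5633 -0.1153  0.1273] [[ 0.0215  0.9998 -0.0001]
 [ 0.9998 -0.0215 -0.    ]
 [-0.     -0.0001 -1.    ]] [ 0.6981 -0.6166 -3.5938] [-0.016   0.0137 -0.0247] [-0.3391  0.1986  1.7554 -0.      1.1877 -0.3175]
```

View pics/w2c.png

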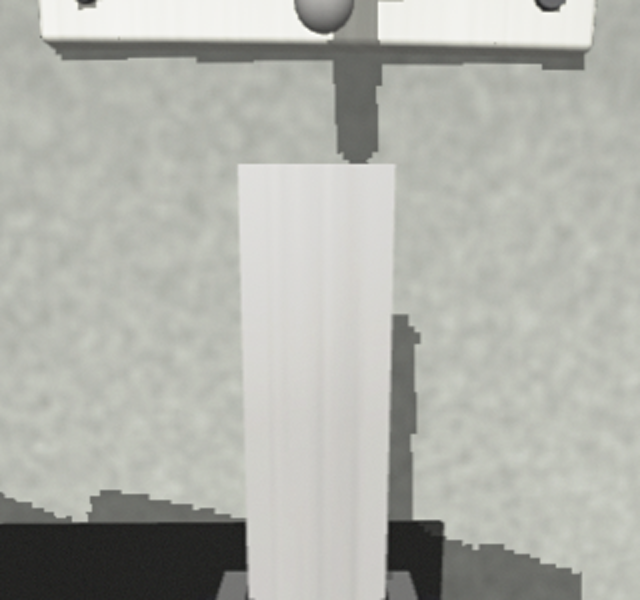

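The wrist view shows the bar centred, with its mouth edge at about (318,82). The stub's nose peeps in at about (322,16) at the top, so I back off and rise to see the whole lever.

drive_tool(
  commands=[0,0,0,-0.03,0,-0.035,0,0,0,0,-0.03,0,-0.035,0,0,0,0,0,0,-0.01,0,0,0,0,0,0,0,0,0,0,0,0,0,0,0],
)

```text
t: 5.1
tool_pos: [0.5616, -0.1748, 0.2062]
tcp_rot: [-2.243, -2.198, 0.0]
contact_force: [-0.0, 0.3, -3.6]
gripper_width: 0.259
grip_force: 80.0
```

```bash
python3 - <<'E'
from h import *
np.set_printoptions(precision=4,suppress=True)
c2=dict(np.load("w2.npz")); print("nose from w2",plane(c2,[322,16.5],.075),"bar mouth",plane(c2,[[279,82],[357.5,82],[160+248/2,300],[160+385/2,300]],.1273+.0056+.012))
s=readout.read_state(); R=Rn.from_rotvec(s["tcp_rot"]).as_matrix(); print(s["t"],s["tool_pos"],R,s["contact_force"])
c,im=snap("wrist","w3"); np.savez("w3.npz",**c); cv2.imwrite("pics/w3c.png",cv2.resize(im[0:220,200:440],None,fx=2.6,fy=2.6,interpolation=cv2.INTER_CUBIC))
E
```

```text
nose from w2 [[0.5683 0.0042 0.075 ]] bar mouth [[ 0.5537 -0.0333  0.1449]
 [ 0.5777 -0.0338  0.1449]
 [ 0.5521 -0.1053  0.1449]
 [ 0.5763 -0.1058  0.1449]]
5.1 [ 0.5616 -0.1748  0.2062] [[ 0.0203  0.9998 -0.0013]
 [ 0.9998 -0.0203  0.0011]
 [ 0.0011 -0.0013 -1.    ]] [-0.0246  0.2767 -3.6275]
```

View pics/w3c.png

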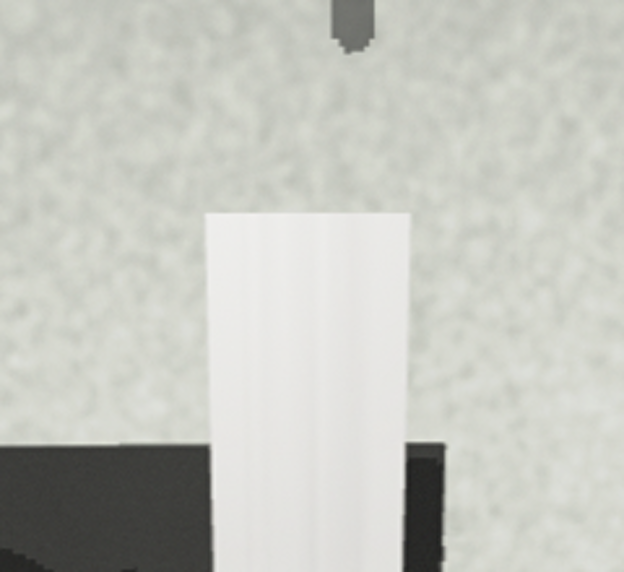

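The bar hides nothing here, but the lever is out of view above it. I'll move forward and sideways so that the lever shows beside the bar.

drive_tool(
  commands=[0,0,0,0.02,0.025,0,0,0,0,0,0.035,0.02,0,0,0,0,0,0.04,0,0,0,0,0,0,0.035,0,0,0,0,0,0,0,0,0,0],
)

```text
t: 5.65
tool_pos: [0.6084, -0.0405, 0.2047]
tcp_rot: [-2.233, -2.202, 0.001]
contact_force: [-0.2, -0.4, -3.5]
gripper_width: 0.256
grip_force: 80.1
```

drive_tool(
  commands=[0,0,0,0,0,0,0],
)

```text
t: 5.75
tool_pos: [0.6087, -0.0445, 0.2053]
tcp_rot: [-2.238, -2.201, 0.003]
contact_force: [-0.3, 0.6, -3.8]
gripper_width: 0.259
grip_force: 80.1
```

```bash
python3 - <<'E'
from h import *
np.set_printoptions(precision=4,suppress=True)
s=readout.read_state(); R=Rn.from_rotvec(s["tcp_rot"]).as_matrix(); print(s["t"],s["tool_pos"],R,s["contact_force"])
c,im=snap("wrist","w4"); np.savez("w4.npz",**c); cv2.imwrite("pics/w4c.png",cv2.resize(im[0:270,100:420],None,fx=2,fy=2,interpolation=cv2.INTER_CUBIC))
E
```

```text
5.75 [ 0.6087 -0.0445  0.2053] [[ 0.0163  0.9999 -0.0032]
 [ 0.9999 -0.0163  0.0003]
 [ 0.0003 -0.0032 -1.    ]] [-0.3495  0.6148 -3.8044]
```

View pics/w4c.png

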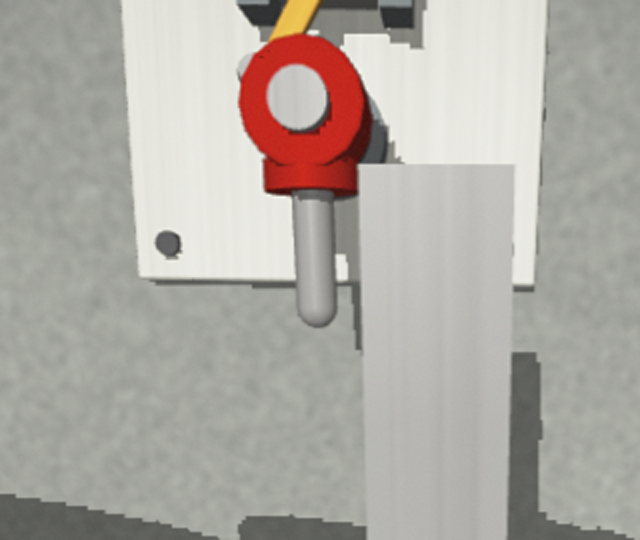

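The lever is now clear. The hub top is at about (250,50), the collar face at about (255,95) and the stub nose at about (259,163). The bar is beside it, with its mouth at row 82, columns 279–357.

```bash
python3 - <<'E'
from h import *
np.set_printoptions(precision=4,suppress=True)
c=dict(np.load("w4.npz")); im=cv2.imread("pics/w4.png"); g=cv2.GaussianBlur(im,(3,3),0).astype(float).sum(2)/3
s=readout.read_state(); R=Rn.from_rotvec(s["tcp_rot"]).as_matrix(); p=s["tool_pos"]
gx=np.abs(np.gradient(g,axis=1))
def edge(v,a,b):
    w=gx[v,a:b]; i=a+np.argmax(w); k=gx[v,i-1:i+2]; return (k*np.arange(i-1,i+2)).sum()/k.sum()
L=np.array([[edge(v,242,254),v] for v in range(101,150)]); Rr=np.array([[edge(v,262,273),v] for v in range(101,150)])
def fit(A,z):
    P=plane(c,A,z); q=np.polyfit(P[:,1],P[:,0],1); r=P[:,0]-np.polyval(q,P[:,1]); k=abs(r)<2e-3; return np.polyfit(P[k,1],P[k,0],1),r.std()
ql,qr=fit(L,.075),fit(Rr,.075); print(ql,qr)
q=(ql[0]+qr[0])/2
for y in(.0735,.0485,.0035): print("axis at y",y,np.polyval(q,y),"width",np.polyval(ql[0]-qr[0],y))
print("nose",plane(c,[259,163.5],.075),"collar",plane(c,[255.5,95.5],.075),"hub top @.09,.1",plane(c,[[250.5,50]],.09),plane(c,[[250.5,50]],.1))
BL=np.array([[edge(v,272,290),v] for v in range(90,260)]); BR=np.array([[edge(v,348,364),v] for v in range(90,260)])
z=p[2]+.0056+.012
bl,br=fit(BL,z),fit(BR,z); b=(bl[0]+br[0])/2; print("bar",bl,br,b, "width",np.polyval(bl[0]-br[0],[.03,-.03]))
my=plane(c,[318,82],z)[0]; print("mouth",my); print("bar axis x at mouth & tcp y",np.polyval(b,[my[1],p[1]]),p,"R",R)
for z2 in (z-.003,z+.003): print(np.polyval(fit(BL,z2)[0]-fit(BR,z2)[0],[.03,-.03]), plane(c,[318,82],z2))
E
```

```text
(array([-0.002 ,  0.5613]), np.float64(0.00038913934284512457)) (array([0.0345, 0.5744]), np.float64(0.0006534587841399236))
axis at y 0.0735 0.5690558976993085 width -0.015820691938131418
axis at y 0.0485 0.568649729536696 width -0.014908486314627285
axis at y 0.0035 0.5679186268439933 width -0.013266516192319841
nose [[0.5684 0.0041 0.075 ]] collar [[0.5684 0.0493 0.075 ]] hub top @.09,.1 [[0.569  0.0746 0.09  ]] [[0.5706 0.0725 0.1   ]]
bar (array([0.0073, 0.598 ]), np.float64(0.0005511112702727836)) (array([0.0138, 0.6221]), np.float64(7.764514485473908e-05)) [0.0105 0.6101] width [-0.0243 -0.0239]
mouth [0.6107 0.0373 0.2233]
bar axis x at mouth & tcp y [0.6105 0.6096] [ 0.609  -0.0456  0.2057] R [[ 0.0178  0.9998 -0.0025]
 [ 0.9998 -0.0178  0.    ]
 [-0.     -0.0025 -1.    ]]
[-0.0249 -0.0245] [[0.6107 0.0377 0.2203]]
[-0.0238 -0.0233] [[0.6107 0.0369 0.2263]]
```

drive_tool(
  commands=[0,0,0,-0.022,-0.02,0,0,0,0,0,-0.022,-0.0215,0,0,0,0,0,0,0,0.04,0,0,0,0,0,0,0.04,0,0,0,0,0,0,0.04,0],
)

```text
t: 6.3
tool_pos: [0.5671, -0.091, 0.0861]
tcp_rot: [2.245, 2.197, 0.0]
contact_force: [0.2, 0.4, -3.2]
gripper_width: 0.259
grip_force: 80.3
```

drive_tool(
  commands=[0,0,0,0,0,0.016,0,0,0,0,0,0,0,0,0,0,0,0,0,0,0],
)

```text
t: 6.6
tool_pos: [0.5684, -0.0901, 0.0726]
tcp_rot: [2.242, 2.198, 0.001]
contact_force: [1.1, 0.1, -2.6]
gripper_width: 0.258
grip_force: 80.0
```

```bash
cat > m.py <<'E'
from h import *
np.set_printoptions(precision=4,suppress=True)
s=readout.read_state(); R=Rn.from_rotvec(s["tcp_rot"]).as_matrix(); print(s["t"],s["tool_pos"],"yaw",np.degrees(np.arctan2(R[1,0],R[0,0])),"z axis",R[:,2],s["contact_force"],s["torque"])
E
python3 - <<'E'
from m import *
c,im=snap("scene","s5"); u=proj(c,[.568,-.02,.08])[0].astype(int); print(u)
cv2.imwrite("pics/s5c.png",cv2.resize(im[u[1]-45:u[1]+45,u[0]-60:u[0]+60],None,fx=6,fy=6,interpolation=cv2.INTER_CUBIC))
ct,it=snap("top","t5")
E
```

```text
6.6 [ 0.5684 -0.0901  0.0726] yaw 88.86998112557266 z axis [ 0.0014 -0.0005 -1.    ] [ 1.0604  0.1082 -2.5945] [-0.0139 -0.0432 -0.0147]
[295 273]
```

View pics/s5c.png

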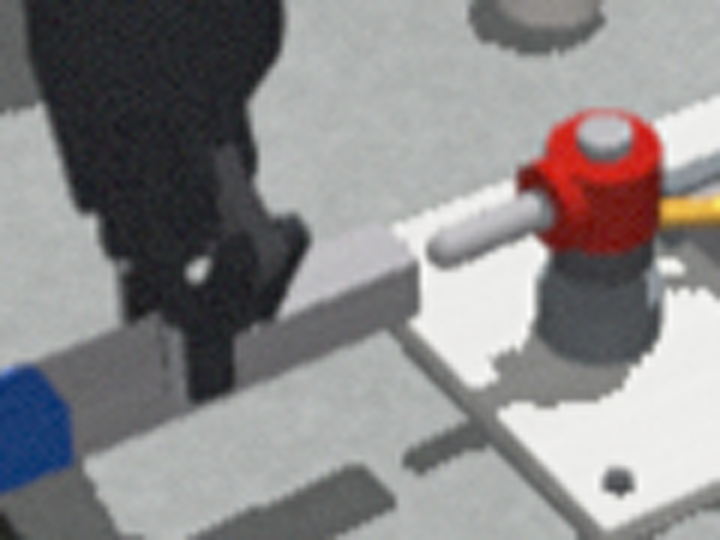

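The crop shows the bar in line with the stub, with about 10 mm between mouth and nose. I'll check the height by projecting the model.

```bash
python3 - <<'E'
from m import *
p=s["tool_pos"]; c=get_calibration("scene"); o=np.array([235,228])
def cr(X): return (proj(c,X)-o)*6+2.5
m=np.array([p[0]+.0015,p[1]+.083,p[2]+.0056])
print("mouth corners topfar,topnear,botnear",cr(m+np.array([[-.012,0,.012],[.012,0,.012],[.012,0,-.012]])))
print("nose ctr(x=63mm), axis collar",cr([[.5682,.0105,.075],[.5688,.0485,.075]]), "nose end",cr([.5681,.0035,.075]))
print("stub top/bottom silhouettes @mid", cr([[.5684,.025,.075],[.5684,.025,.082],[.5684,.025,.068]]))
print("hub top z .095,.1,.105",cr([[.569,.0735,z] for z in(.095,.1,.105)]), "per mm x,z",cr([[.569,.0,.08],[.574,.0,.08],[.569,0,.085]]))
g=cv2.imread("pics/s5.png").astype(int).sum(2)//3
for u in (300,302,304,306,308,312,316,320): print(u,g[255:282,u])
E
```

```text
6.7 [ 0.5696 -0.0902  0.074 ] yaw 88.89273098991693 z axis [ 0.0044 -0.0013 -1.    ] [-0.608  -0.0774 -3.0565] [ 0.0088  0.0497 -0.0572]
mouth corners topfar,topnear,botnear [[382.3617 218.4079]
 [423.7985 257.6449]
 [424.3793 314.7119]]
nose ctr(x=63mm), axis collar [[443.6901 252.9528]
 [539.5516 212.3551]] nose end [[425.7422 260.5768]]
stub top/bottom silhouettes @mid [[480.5493 237.2771]
 [480.5977 220.7729]
 [480.5014 253.657 ]]
hub top z .095,.1,.105 [[602.1799 138.8299]
 [602.5378 126.8858]
 [602.8974 114.8782]] per mm x,z [[418.2231 254.1329]
 [426.8346 262.2914]
 [418.0875 242.2499]]
300 [175 176 177 176 177 178 187 188 181 177 202 212 197 188 188 189 188 172
 127 105 100 106 105 102 102 103 104]
302 [179 177 182 182 177 177 175 178 178 183 223 237 225 197 187 189 189 150
 109 102 105 104 105 102  99 104 114]
304 [179 177 179 181 178 177 179 175 173 220 234 235 235 237 235 221 171 130
 124 125 122 117 113 114 117 164 224]
306 [177 178 179 178 175 178 178 185 230 238 236 234 213 173 139 136 171 227
 238 237 238 236 236 235 236 236 236]
308 [179 177 177 174 181 177 179 214 232 236 222 196 181 168 151 127 112 140
 218 235 235 234 235 236 235 235 234]
312 [178 175 180 174 173 184 226 236 234 217 195 195 183 167 140 120 152 220
 236 236 236 235 236 235 234 235 235]
316 [179 179 176 179 228 240 237 222 199 196 187 172 149 119 118 208 235 237
 235 236 235 236 235 236 236 236 235]
320 [176 176 171 195 215 213 202 194 191 178 158 132 110 158 223 235 236 235
 234 237 236 235 235 235 234 233 235]
```

```bash
cat > avg.py <<'E'
from h import *
np.set_printoptions(precision=4,suppress=True)
S=[]
for i in range(6):
    read_camera("top"); S.append(readout.read_state())
P=np.array([x["tool_pos"] for x in S]); Y=[Rn.from_rotvec(x["tcp_rot"]).as_matrix() for x in S]
print(S[-1]["t"],"pos",P.mean(0),P.std(0),"yaw",np.degrees(np.mean([np.arctan2(y[1,0],y[0,0]) for y in Y])),"zax",np.mean(Y,0)[:,2],"F",np.mean([x["contact_force"] for x in S],0),"T",np.mean([x["torque"] for x in S],0))
E
python3 avg.py
```

```text
7.0 pos [ 0.5688 -0.0897  0.0731] [0.0005 0.0002 0.0006] yaw 88.91439668611704 zax [ 0.003  -0.0009 -1.    ] F [-0.0106 -0.2029 -2.9333] T [ 0.0205 -0.008   0.0097]
```

```bash
python3 - <<'E'
from m import *
c,im=snap("wrist","w6"); np.savez("w6.npz",**c)
cv2.imwrite("pics/w6c.png",cv2.resize(im[0:150,220:420],None,fx=4,fy=4,interpolation=cv2.INTER_CUBIC))
print("mouth",proj(c,[.5685,-.007,.09]),"nose",proj(c,[.5682,.0038,.075]),"collar",proj(c,[.5688,.0485,.075]))
E
```

```text
7.0 [ 0.568  -0.0895  0.0722] yaw 88.91827049603212 z axis [ 0.0014 -0.0004 -1.    ] [-0.2195  0.4667 -3.2965] [ 0.0421 -0.022   0.0309]
mouth [[312.6804  79.7288]] nose [[311.6335  52.2634]] collar [[ 310.5095 -100.101 ]]
```

View pics/w6c.png

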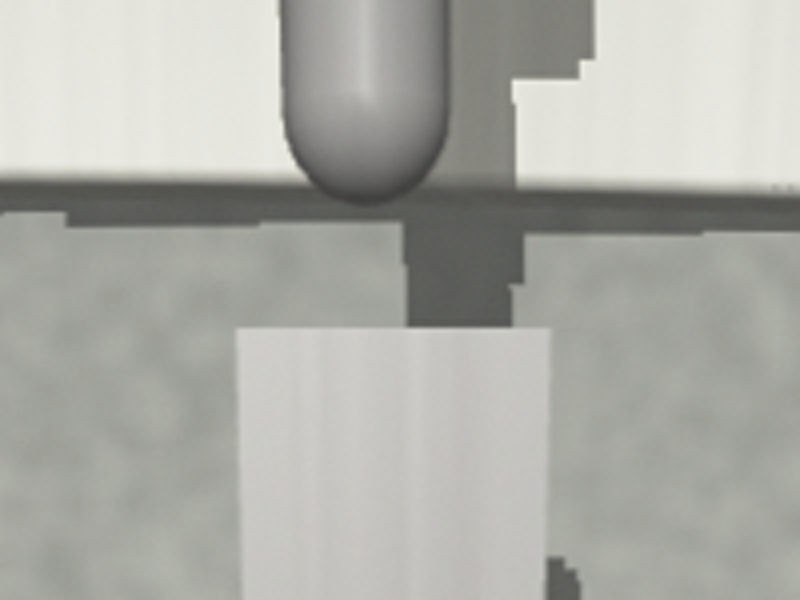

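The wrist view shows the stub centred at about x=311 (width 42 px) and the bar mouth centred at about x=318.4, row 82. So the bar sits about 2.4 mm too far toward tool +y.

```bash
python3 - <<'E'
from h import *
np.set_printoptions(precision=4,suppress=True)
c=dict(np.load("w6.npz")); print(c["cx"],c["cy"])
f=lambda a:[[220+(x-1.5)/4,(y-1.5)/4] for x,y in a]
for z in(.0862,.0885,.0907): B=plane(c,f([(236,328),(551,328),(243,590),(546,590)]),z); print(z,B[:,:2],B[1,0]-B[0,0],B[3,0]-B[2,0])
for z in(.073,.075,.077): S=plane(c,f([(281,5),(449,5),(284,100),(448,100),(366,204)]),z); print(z,S[:,:2],S[1,0]-S[0,0],S[3,0]-S[2,0])
E
```

```text
318.0114533823519 241.50314148105804
0.0862 [[ 0.5577 -0.0068]
 [ 0.5825 -0.0073]
 [ 0.5575 -0.027 ]
 [ 0.5823 -0.0274]] 0.024804956005338052 0.024800283376054777
0.0885 [[ 0.5579 -0.0071]
 [ 0.5823 -0.0076]
 [ 0.5577 -0.0269]
 [ 0.582  -0.0274]] 0.024362895900278403 0.024358306543990627
0.0907 [[ 0.5581 -0.0074]
 [ 0.5821 -0.0079]
 [ 0.5579 -0.0269]
 [ 0.5818 -0.0273]] 0.02394005579978664 0.023935546095929405
0.073 [[0.5613 0.0203]
 [0.5753 0.02  ]
 [0.5613 0.013 ]
 [0.5751 0.0127]
 [0.568  0.0047]] 0.013964986034780025 0.013798598918229987
0.075 [[0.5614 0.0196]
 [0.5752 0.0194]
 [0.5614 0.0125]
 [0.575  0.0122]
 [0.568  0.0043]] 0.01376865282676809 0.013604604940367082
0.077 [[0.5615 0.019 ]
 [0.5751 0.0188]
 [0.5615 0.0119]
 [0.5749 0.0117]
 [0.5681 0.0039]] 0.013572319618756157 0.013410610962504288
```

drive_tool(
  commands=[0,0,0,0,-0.002,0.0036,0,0,0,0,0,0,0,0,0,0,0,0.006,0,0,0,0,0,0,0.004,0,0,0,0,0,0,0.002,0,0,0],
)

```text
t: 7.55
tool_pos: [0.5657, -0.0767, 0.0677]
tcp_rot: [-2.242, -2.201, -0.0]
contact_force: [0.6, 0.0, -2.9]
gripper_width: 0.256
grip_force: 80.0
```

drive_tool(
  commands=[0,0,0,0.002,0,0,0,0,0,0,0.002,0,0,0,0,0,0,0.002,0,0,0],
)

```text
t: 7.85
tool_pos: [0.5659, -0.0713, 0.0678]
tcp_rot: [2.242, 2.2, 0.0]
contact_force: [0.4, -0.5, -2.4]
gripper_width: 0.256
grip_force: 80.1
```

```bash
python3 avg.py
```

```text
8.15 pos [ 0.566  -0.0712  0.0678] [0.     0.0002 0.    ] yaw 88.9088837227121 zax [ 0.0002  0.0001 -1.    ] F [ 0.0693  0.2741 -2.0813] T [ 0.1391  0.0029 -0.0072]
```

drive_tool(
  commands=[0,0,0,0,0,-0.001,0,0,0,0,0.003,0,0,0,0,0,0,0.003,0,0,0,0,0,0,0.003,0,0,0,0,0,0,0,0,0,0],
)

```text
t: 8.65
tool_pos: [0.5659, -0.0618, 0.0686]
tcp_rot: [-2.242, -2.201, 0.0]
contact_force: [-0.3, -0.3, -2.2]
gripper_width: 0.256
grip_force: 80.1
```

```bash
python3 avg.py
```

```text
8.95 pos [ 0.566  -0.0623  0.0687] [0.     0.0002 0.    ] yaw 88.91713227682921 zax [-0. -0. -1.] F [ 0.198   0.4294 -2.8253] T [-0.0157  0.0064 -0.0168]
```

drive_tool(
  commands=[0,0,0,0.004,0,0,0,0,0,0,0.004,0,0,0,0,0,0,0.004,0,0,0,0,0,0,0.003,0,0,0,0,0,0,0,0,0,0],
)

```text
t: 9.45
tool_pos: [0.5662, -0.0468, 0.0687]
tcp_rot: [-2.242, -2.201, -0.0]
contact_force: [0.4, -0.1, -2.7]
gripper_width: 0.258
grip_force: 80.1
```

```bash
python3 avg.py
```

```text
9.75 pos [ 0.5663 -0.0473  0.0687] [0.     0.0002 0.    ] yaw 88.91668312386636 zax [ 0.     -0.0001 -1.    ] F [ 0.2839  0.2207 -3.0875] T [-0.0081 -0.0046 -0.0026]
```

drive_tool(
  commands=[0,0,0,0.004,0,0,0,0,0,0,0.003,0,0,0,0,0,0,0.002,0,0,0,0,0,0,0.001,0,0,0,0,0,0,0.001,0,0,0],
)

```text
t: 10.25
tool_pos: [0.5665, -0.0362, 0.0687]
tcp_rot: [2.242, 2.2, -0.0]
contact_force: [0.3, -0.3, -2.2]
gripper_width: 0.259
grip_force: 80.1
```

drive_tool(
  commands=[0,0,0,0.0007,0,0,0,0,0,0,0,0,0,0],
)

```text
t: 10.45
tool_pos: [0.5665, -0.0356, 0.0687]
tcp_rot: [-2.242, -2.2, -0.0]
contact_force: [-0.1, 0.7, -3.6]
gripper_width: 0.257
grip_force: 80.1
```

drive_tool(
  commands=[0,0,0,0.0007,0,0,0,0,0,0,0,0,0,0],
)

```text
t: 10.65
tool_pos: [0.5665, -0.035, 0.0687]
tcp_rot: [-2.243, -2.2, -0.0]
contact_force: [-0.5, -0.5, -2.4]
gripper_width: 0.256
grip_force: 80.1
```

drive_tool(
  commands=[0,0,0,0.0007,0,0,0,0,0,0,0,0,0,0],
)

```text
t: 10.85
tool_pos: [0.5665, -0.0342, 0.0687]
tcp_rot: [-2.243, -2.2, -0.0]
contact_force: [0.6, 0.1, -2.5]
gripper_width: 0.262
grip_force: 80.1
```

drive_tool(
  commands=[0,0,0,0.0007,0,0,0,0,0,0,0,0,0,0],
)

```text
t: 11.05
tool_pos: [0.5666, -0.0335, 0.0687]
tcp_rot: [-2.242, -2.2, -0.0]
contact_force: [0.6, -0.3, -3.7]
gripper_width: 0.259
grip_force: 80.1
```

drive_tool(
  commands=[0,0,0,0.0007,0,0,0,0,0,0,0,0,0,0],
)

```text
t: 11.25
tool_pos: [0.5665, -0.0328, 0.0687]
tcp_rot: [-2.242, -2.2, 0.0]
contact_force: [-0.2, 0.1, -3.2]
gripper_width: 0.257
grip_force: 80.1
```

drive_tool(
  commands=[0,0,0,0.0007,0,0,0,0,0,0,0,0,0,0],
)

```text
t: 11.45
tool_pos: [0.5666, -0.0327, 0.0688]
tcp_rot: [2.242, 2.2, -0.001]
contact_force: [0.2, -2.2, -3.1]
gripper_width: 0.257
grip_force: 80.1
```

drive_tool(
  commands=[0,0,0,0.0007,0,0,0,0,0,0,0,0,0,0],
)

```text
t: 11.65
tool_pos: [0.5667, -0.0326, 0.0688]
tcp_rot: [2.241, 2.199, -0.002]
contact_force: [-1.3, -6.1, -2.0]
gripper_width: 0.263
grip_force: 80.2
```

```bash
python3 avg.py
```

```text
11.95 pos [ 0.5667 -0.0326  0.0688] [0. 0. 0.] yaw 88.91127125880503 zax [ 0.0001 -0.0018 -1.    ] F [-0.7355 -5.8627 -2.6676] T [-0.9369  0.0833  0.0975]
```

The bar is home: contact is felt at TCP y = -0.0326 and about 6 N has been held for over 0.3 s. I'll ease off a little and start the swing about the pivot, with a radius of about 0.106.

drive_tool(
  commands=[0,0,0,-0.0012,0,0,0,0,0,4,0.0003,-0.0074,0,0,0,0,4,0.0003,-0.0074,0,0,0,0,4,0.0003,-0.0074,0,0,0,0,0,0,0,0,0],
)

```text
t: 12.45
tool_pos: [0.5448, -0.0304, 0.0691]
tcp_rot: [2.46, 1.951, 0.001]
contact_force: [1.0, -4.4, -3.3]
gripper_width: 0.259
grip_force: 80.1
```

```bash
cat >> avg.py <<'E'
yw=np.mean([np.arctan2(y[1,0],y[0,0]) for y in Y]); R=np.mean(Y,0); d=np.array([.5688,.0737,.075])-P.mean(0); F=np.mean([x["contact_force"] for x in S],0)
print("pivot in tool",R.T@d,"F tool",R.T@F, "turned",88.91-np.degrees(yw))
E
python3 avg.py
```

```text
12.75 pos [ 0.5451 -0.0305  0.069 ] [0. 0. 0.] yaw 76.93751259764457 zax [ 0.0011 -0.001  -1.    ] F [ 1.2352 -4.9653 -3.108 ] T [-0.862  -0.1269 -0.0508]
pivot in tool [ 0.1068 -0.0004 -0.006 ] F tool [-4.5554  2.3212  3.1144] turned 11.972487402355426
```

drive_tool(
  commands=[0,0,4,-0.0006,-0.0075,0,0,0,0,4,0.0002,-0.0075,0,0,0,0,4,0.0002,-0.0075,0,0,0,0,4,0.0002,-0.0075,0,0,0,0,0,0,0,0,0],
)

```text
t: 13.25
tool_pos: [0.5179, -0.0209, 0.0695]
tcp_rot: [2.706, 1.589, 0.004]
contact_force: [5.6, -7.1, -6.6]
gripper_width: 0.261
grip_force: 79.8
```

```bash
python3 avg.py
```

```text
13.55 pos [ 0.5181 -0.021   0.0694] [0. 0. 0.] yaw 60.92826226164862 zax [ 0.0039 -0.0017 -1.    ] F [ 5.0452 -6.16   -5.5691] T [-1.1056 -0.6889 -0.1293]
pivot in tool [ 0.1074 -0.0017 -0.0056] F tool [-2.9347  7.3792  5.599 ] turned 27.981737738351377
```

drive_tool(
  commands=[0,0,4,0.0002,-0.0078,0,0,0,0,4,0.0002,-0.0078,0,0,0,0,4,0.0002,-0.0078,0,0,0,0,0,0,0,0,0],
)

```text
t: 13.95
tool_pos: [0.4986, -0.008, 0.0695]
tcp_rot: [2.857, 1.296, 0.004]
contact_force: [4.4, -8.3, -5.5]
gripper_width: 0.258
grip_force: 80.0
```

```bash
python3 avg.py
```

```text
14.25 pos [ 0.4988 -0.0082  0.0694] [0. 0. 0.] yaw 48.902150047513075 zax [ 0.0036 -0.0023 -1.    ] F [ 3.9    -8.1036 -5.0111] T [-1.427  -0.586  -0.3741]
pivot in tool [ 0.1077 -0.001  -0.0055] F tool [-3.5463  8.2446  5.0437] turned 40.00784995248692
```

drive_tool(
  commands=[0,0,3,-0.0002,-0.0058,0,0,0,0,3,0,-0.0058,0,0,0,0,3,0,-0.0058,0,0,0,0,0,0,0,0,0],
)

```text
t: 14.65
tool_pos: [0.4854, 0.0047, 0.0692]
tcp_rot: [2.952, 1.07, 0.003]
contact_force: [1.2, -4.9, -3.0]
gripper_width: 0.261
grip_force: 80.2
```

```bash
python3 avg.py
```

```text
14.95 pos [0.4855 0.0047 0.0692] [0. 0. 0.] yaw 39.9175275735821 zax [ 0.002  -0.0008 -1.    ] F [ 1.6157 -4.5759 -2.8757] T [-0.8229 -0.2859 -0.2299]
pivot in tool [ 0.1082  0.0005 -0.0056] F tool [-1.7001  4.5408  2.8826] turned 48.9924724264179
```

drive_tool(
  commands=[0,0,3,0,-0.0057,0,0,0,0,2,0,-0.0038,0,0,0,0,0,0,0,0,0],
)

```text
t: 15.25
tool_pos: [0.4788, 0.013, 0.069]
tcp_rot: [-2.996, -0.942, -0.001]
contact_force: [-0.7, -0.8, -3.1]
gripper_width: 0.259
grip_force: 80.3
```

```bash
python3 avg.py
```

```text
15.55 pos [0.4785 0.0129 0.0687] [0.0001 0.0001 0.0001] yaw 34.97114078829778 zax [-0.0003  0.0007 -1.    ] F [ 0.302  -0.073  -3.5789] T [ 0.0021 -0.0084  0.0045]
pivot in tool [ 0.1088  0.002  -0.0063] F tool [0.2052 0.2356 3.5788] turned 53.938859211702216
```

drive_tool(
  commands=[0,0,2,0,-0.0038,0,0,0,0,1,0,-0.0019,0,0,0,0,0,0,0,0,0],
)

```text
t: 15.85
tool_pos: [0.4752, 0.0175, 0.0686]
tcp_rot: [-3.02, -0.864, 0.0]
contact_force: [0.2, -0.4, -2.5]
gripper_width: 0.262
grip_force: 80.2
```

```bash
python3 avg.py
```

```text
16.15 pos [0.4753 0.0173 0.0687] [0.     0.0001 0.    ] yaw 31.939262627203526 zax [-0.0001  0.0001 -1.    ] F [ 0.069  -0.0613 -3.2568] T [-0.0066  0.0037 -0.0273]
pivot in tool [ 0.1092  0.0016 -0.0063] F tool [0.0264 0.0889 3.2568] turned 56.97073737279647
```

drive_tool(
  commands=[0,0,1,0,-0.0019,0,0,0,0,0,0,0,0,0],
)

```text
t: 16.35
tool_pos: [0.4747, 0.0186, 0.0688]
tcp_rot: [3.028, 0.836, 0.001]
contact_force: [1.4, -1.8, -4.0]
gripper_width: 0.262
grip_force: 80.1
```

```bash
python3 avg.py
```

```text
16.65 pos [0.4747 0.0186 0.0688] [0. 0. 0.] yaw 30.899261190240296 zax [ 0.0008 -0.0005 -1.    ] F [ 1.8338 -2.3869 -4.1935] T [-0.4796 -0.2904 -0.1425]
pivot in tool [ 0.109   0.001  -0.0061] F tool [0.3461 2.9864 4.1962] turned 58.0107388097597
```

drive_tool(
  commands=[0,0,1,0,-0.0019,0,0,0,0,0,0,0,0,0],
)

```text
t: 16.85
tool_pos: [0.4743, 0.0197, 0.069]
tcp_rot: [3.034, 0.808, 0.003]
contact_force: [4.5, -6.6, -5.3]
gripper_width: 0.262
grip_force: 79.9
```

```bash
python3 avg.py
```

```text
17.15 pos [0.4743 0.0197 0.069 ] [0. 0. 0.] yaw 29.86008451302861 zax [ 0.002  -0.0014 -1.    ] F [ 4.8972 -6.2472 -5.9221] T [-1.0382 -0.6271 -0.3593]
pivot in tool [ 0.1089  0.0002 -0.0059] F tool [1.1308 7.8429 5.9407] turned 59.049915486971386
```

drive_tool(
  commands=[0,0,-1.5,0,0.0026,0,0,0,0,0,0,0,0,0],
)

```text
t: 17.35
tool_pos: [0.4749, 0.0181, 0.0688]
tcp_rot: [3.024, 0.85, 0.0]
contact_force: [2.0, -1.7, -3.8]
gripper_width: 0.261
grip_force: 80.2
```

```bash
cat > jaw.py <<'E'
from h import *
c,im=snap("top","jaw")
for f in("top0","jaw"):
    i=cv2.imread(f"pics/{f}.png").astype(int); b,g,r=i[...,0],i[...,1],i[...,2]
    m,ce,s=blob((r>160)&(g>60)&(g<140)&(b<80),(240,195,300,265)); m2,c2,s2=blob((g>r+25)&(g>b+10),(205,195,275,260)); m3,c3,s3=blob((r>110)&(g<70)&(b<70),(280,205,325,250))
    print(f,ce,s[4],"board",c2,s2,"red",c3,s3)
E
python3 avg.py; python3 jaw.py
```

```text
17.65 pos [0.4748 0.0182 0.0688] [0. 0. 0.] yaw 31.3675119636948 zax [ 0.0004 -0.0002 -1.    ] F [ 2.447  -3.4965 -3.5879] T [-0.5299 -0.3793 -0.2077]
pivot in tool [ 0.1091  0.0015 -0.0062] F tool [0.2685 4.258  3.5894] turned 57.5424880363052
top0 [260.76216216 228.58378378] 185 board [236.1216458  229.53846154] [ 218  210   38   41 1118] red [304.37912088 228.69230769] [294 219  20  18 182]
jaw [258.99487179 228.02051282] 195 board [235.77513228 229.69047619] [ 218  209   38   42 1134] red [306.5942029  226.47826087] [297 220  15  15  69]
```

drive_tool(
  commands=[0,0,-1.5,0,0.0015,0,0,0,0,0,0,0,0,0],
)

```text
t: 17.9
tool_pos: [0.4755, 0.0168, 0.0688]
tcp_rot: [3.012, 0.891, -0.0]
contact_force: [1.7, -3.3, -3.3]
gripper_width: 0.257
grip_force: 80.3
```

```bash
python3 avg.py; python3 - <<'E'
from h import *
c,im=snap("top","t9"); cv2.imwrite('pics/t9c.png',cv2.resize(im[180:280,195:355],None,fx=5,fy=5,interpolation=cv2.INTER_CUBIC))
E
```

```text
18.2 pos [0.4755 0.0169 0.0687] [0. 0. 0.] yaw 32.902893280149826 zax [-0.0001 -0.0001 -1.    ] F [ 1.5525 -4.3758 -2.6374] T [-0.653  -0.2851 -0.3409]
pivot in tool [ 0.1092  0.003  -0.0063] F tool [-1.0733  4.5172  2.6376] turned 56.00710671985017
```

View pics/t9c.png

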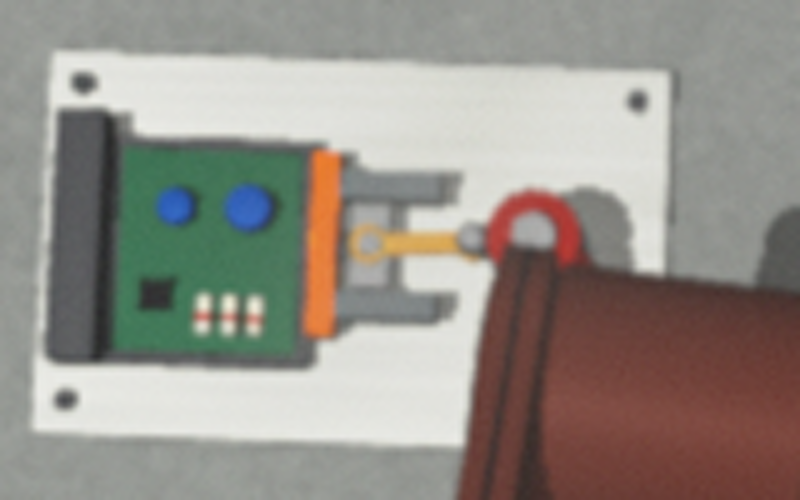

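The link, crank pin and pivot are in line with the crank pin slightly past, at about (289,227) on the original picture. The jaw sits against the carrier. Before drawing the bar off, I'll relieve the side load.

drive_tool(
  commands=[0,0,0,0,0.0012,0,0,0,0,0,0,0,0,0],
)

```text
t: 18.45
tool_pos: [0.4756, 0.0165, 0.0684]
tcp_rot: [-3.012, -0.89, 0.001]
contact_force: [0.2, -0.6, -2.3]
gripper_width: 0.26
grip_force: 80.3
```

```bash
python3 avg.py
```

```text
18.75 pos [0.4757 0.0164 0.0684] [0.     0.0001 0.    ] yaw 32.9253825521446 zax [-0.0009  0.0006 -1.    ] F [ 0.3139  0.4857 -2.893 ] T [-0.0312 -0.0105 -0.0013]
pivot in tool [ 0.1093  0.0025 -0.0066] F tool [ 0.5288 -0.2341  2.893 ] turned 55.9846174478554
```

drive_tool(
  commands=[0,0,0,-0.004,0,0,0,0,0,0,-0.006,0,0,0,0,0,0,-0.006,0,0,0,0,0,0,0,0,0,0],
)

```text
t: 19.15
tool_pos: [0.4617, 0.0069, 0.0685]
tcp_rot: [-3.013, -0.889, 0.001]
contact_force: [0.2, -0.8, -3.1]
gripper_width: 0.264
grip_force: 80.2
```

```bash
python3 avg.py
```

```text
19.45 pos [0.4627 0.0072 0.0688] [0.0003 0.0001 0.0001] yaw 32.88724610201053 zax [ 0.0003  0.     -1.    ] F [ 0.0844 -0.0531 -3.1083] T [0.0181 0.0104 0.0072]
pivot in tool [ 0.1252  0.0017 -0.0062] F tool [0.0412 0.09   3.1083] turned 56.02275389798947
```

drive_tool(
  commands=[0,0,0,-0.008,0,0,0,0,0,0,-0.01,0,0,0,0,0,0,-0.012,0,0,0,0,0,0,-0.02,0,0,0,0,0,0,0,0,-0.005,0],
)

```text
t: 19.95
tool_pos: [0.4173, -0.0205, 0.0725]
tcp_rot: [-3.012, -0.888, 0.006]
contact_force: [-0.4, -0.2, -2.9]
gripper_width: 0.256
grip_force: 80.2
```

drive_tool(
  commands=[0,0,0,0,0,-0.04,0,0,0,0,0,0,-0.04,0,0,0,0,0,0,0,0],
)

```text
t: 20.25
tool_pos: [0.4248, -0.021, 0.1599]
tcp_rot: [3.008, 0.887, 0.016]
contact_force: [0.7, -0.1, -2.0]
gripper_width: 0.255
grip_force: 80.4
```

```bash
python3 avg.py; python3 jaw.py; python3 - <<'E'
from h import *
c=get_calibration("top"); im=cv2.imread("pics/jaw.png"); s=readout.read_state()
# stub direction in top picture: expected tip for lever turned by a from the start
for a in (0,53,57.6,60):
    th=np.radians(-91+0-a); print(a,proj(c,[.5688+.068*np.cos(th),.0737+.068*np.sin(th),.075]))
E
```

```text
20.55 pos [ 0.4205 -0.0199  0.1536] [0.0014 0.0004 0.0018] yaw 32.89344763576208 zax [ 0.0003 -0.     -1.    ] F [-0.4303  0.1982 -3.67  ] T [-0.0116  0.0202  0.0061]
pivot in tool [0.1753 0.0019 0.0786] F tool [-0.2546 -0.4007  3.6698] turned 56.01655236423792
top0 [260.76216216 228.58378378] 185 board [236.1216458  229.53846154] [ 218  210   38   41 1118] red [304.37912088 228.69230769] [294 219  20  18 182]
jaw [259.00518135 227.91709845] 193 board [235.71466667 229.58311111] [ 218  209   37   42 1125] red [304.02564103 231.01282051] [294 220  19  21 156]
0 [[334.69852953 228.05926405]]
53 [[321.3260986  253.82300126]]
57.6 [[319.14407143 255.28278731]]
60 [[317.96061355 255.97405003]]
```

The clamp stays closed without the bar: the jaw centroid is unchanged and the lever is at rest. Now I'll carry the bar to the mat.

drive_tool(
  commands=[0,0,0,-0.0126,0.041,0,0,0,0,0,-0.0126,0.041,0,0,0,0,0,-0.0126,0.041,0,0,0,0,0,-0.0126,0.041,0,0,0,0,0,-0.0126,0.041,0,0],
)

```text
t: 21.1
tool_pos: [0.4788, -0.2275, 0.1522]
tcp_rot: [-3.011, -0.889, 0.002]
contact_force: [-0.1, 0.3, -2.5]
gripper_width: 0.256
grip_force: 80.3
```

drive_tool(
  commands=[0,0,0,-0.0126,0.041,0,0,0,0,0,0,0,0.035,0,0,0,0,0,0,0.04,0,0,0,0,0,0,0.035,0,0,0,0,0,0,0.015,0],
)

```text
t: 21.6
tool_pos: [0.4875, -0.2652, 0.0234]
tcp_rot: [-3.006, -0.887, 0.008]
contact_force: [0.1, 0.2, -3.8]
gripper_width: 0.259
grip_force: 80.4
```

drive_tool(
  commands=[0,0,0,0,0,0,0,0,0,0,0,0,0,0],
)

```text
t: 21.8
tool_pos: [0.4915, -0.2678, 0.0294]
tcp_rot: [3.012, 0.89, 0.001]
contact_force: [-0.4, -0.5, -3.1]
gripper_width: 0.261
grip_force: 80.4
```

```bash
python3 avg.py
```

```text
22.1 pos [ 0.4923 -0.2684  0.0307] [0.0003 0.0002 0.0003] yaw 32.91890690304751 zax [ 0.0028 -0.0021 -1.    ] F [-0.0643 -0.0197 -3.29  ] T [ 0.0128 -0.0118 -0.0109]
pivot in tool [ 0.2502 -0.2454 -0.0448] F tool [-0.0688 -0.0293  3.2898] turned 55.99109309695249
```

Bar bottom should meet the mat at TCP z of about 0.0094.

drive_tool(
  commands=[0,0,0,0,0,0.01,0,0,0,0,0,0,0.007,0,0,0,0,0,0,0.002,0,0,0,0,0,0,0,0,0,0,0,0,0,0,0],
)

```text
t: 22.6
tool_pos: [0.4903, -0.2671, 0.0094]
tcp_rot: [-3.012, -0.89, 0.002]
contact_force: [-3.4, 2.4, 2.1]
gripper_width: 0.261
grip_force: 81.2
```

```bash
python3 avg.py
```

```text
22.9 pos [ 0.4907 -0.2674  0.0094] [0.0002 0.0001 0.    ] yaw 32.90457629045962 zax [-0.0003  0.0002 -1.    ] F [-1.3179  0.3596 -0.7586] T [ 0.1371  0.23   -0.0212]
pivot in tool [ 0.2508 -0.244  -0.0655] F tool [-0.9111 -1.0176  0.7591] turned 56.00542370954037
```

drive_tool(
  commands=[0,0,0,0,0,0,70,0,0,0,0,0,0,80,0,0,0,0,0,0,80,0,0,0,0,0,-0.01,80,0,0,0,0,0,-0.03,80],
)

```text
t: 23.4
tool_pos: [0.4888, -0.266, 0.0478]
tcp_rot: [-3.008, -0.888, 0.006]
contact_force: [0.3, -0.2, 0.9]
gripper_width: 0.804
grip_force: 0.0
```

drive_tool(
  commands=[0,0,0,0,0,-0.05,80,0,0,0,0,0,-0.05,80,0,0,0,0,0,-0.03,80,0,0,0,0,0,0,80,0,0,0,0,0,0,80],
)

```text
t: 23.9
tool_pos: [0.4914, -0.2678, 0.1812]
tcp_rot: [3.011, 0.889, 0.003]
contact_force: [-0.4, 0.5, -1.2]
gripper_width: 0.801
grip_force: 0.0
```

```bash
python3 avg.py; python3 jaw.py; python3 - <<'E'
from h import *
c,im=snap("wrist","wend"); i=im.astype(int)
b,ce,s=blob(((i[...,0]>i[...,2]+60)),(200,60,440,400)); print("blue cap px",ce,s,plane(c,ce,.027))
m,ce,s=blob(((i.max(2)>90)),(230,60,410,400)); print("bar blob",ce,s,plane(c,ce,.027))
E
```

```text
24.2 pos [ 0.4901 -0.2669  0.1782] [0.0002 0.0002 0.0006] yaw 32.90536468739077 zax [-0.0021  0.0016 -1.    ] F [-0.0881  0.2592 -0.1382] T [ 0.0004  0.0049 -0.0033]
pivot in tool [ 0.2512 -0.2429  0.1036] F tool [ 0.067  -0.2652  0.1388] turned 56.004635312609224
top0 [260.76216216 228.58378378] 185 board [236.1216458  229.53846154] [ 218  210   38   41 1118] red [304.37912088 228.69230769] [294 219  20  18 182]
jaw [258.98969072 228.        ] 194 board [235.72743363 229.61681416] [ 218  209   37   42 1130] red [304.58156028 231.56028369] [294 220  19  21 141]
blue cap px [319.0875     296.90666667] [ 304  278   31   39 1200] [[ 0.43989564 -0.3016386   0.027     ]]
bar blob [302.60035893 365.56824407] [  230   296   180   104 10587] [[ 0.37763043 -0.3248934   0.027     ]]
```

```bash
python3 -c "
from bench import ticket; print(ticket.close_job())"
```

```text
the job is handed in; nothing more can be done
None
```

I closed the clamp past its dead point with the bar, laid the bar back flat on the mat and handed the job in at about 24 s of the 69 s. The jaw and lever had stayed put once the bar was off, but no verdict came back, and I could not measure the jaw force itself.

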